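# Run a bottle cap home, back it off for the steriliser and hold it for taping

## Robot

A 6-joint arm with a two-finger parallel gripper is mounted at the origin on a cart in front of the work surface, level with it; the furniture and walls round the work are solid. World frame = base frame: x ahead of the robot, y to its left, z up, the work surface at z = 0. Lengths are in m, angles in rad, forces in N, time in s.
With the tool pointing down it reaches from about 0.25 to 0.725 m from the base axis. Payload 9.7 kg.
Tool frame: the origin (TCP) lies midway between the tips of the shut fingers; the grasp point (between the pads) lies 19 mm behind it; z points along the fingers, y is the direction in which the jaws open and shut (so a half turn about z gives the same grasp; the last joint's range is limited). The gripper opens to 85 mm and grips with 20 to 120 N. Pads are 22 mm wide; open, the fingers measure 114 mm over their backs; the gripper's body (76 mm by 85 mm) begins 54 mm behind the grasp point. The pads swing forward as they close: fully open they stand 13 mm farther back than shut.
Start: joints at [1.284, 0.087, 0.176, 1.66, 0, 1.571], TCP at [0.156, 0.528, 0.231] pointing down, gripper open.
Joint ranges: [-3.13, 3.13], [-0.85, 1.81], [-1.15, 1.24], [-2.2, 2.28], [-1.44, 1.52], [-3.14, 3.14]. Speed limits (rad/s): [2.22, 2.22, 2.57, 3.14, 3.14, 3.14].

## Interface

Orientations are given as a unit quaternion [w, x, y, z].
In Python, from station import env, vision gives the robot as it stands. The module is installed in compiled form; this text tells all that it offers.
- The arm moves only by the tool drive_tool, never from a script. Its argument "commands" is a list of rows, each an object with "twist": the turn, a rotation vector about the tool's x, y, z in rad, a list of three; "dp": the shift along the tool's x, y, z in mm, a list of three; "gripper": the finger opening in mm, from 0 to 85.4. In form: [{"twist": [rx, ry, rz], "dp": [x, y, z], "gripper": gripper}, ...]. A call has 1 to 10 rows; each row shifts and turns the commanded pose from where the row before left it, along the tool's axes as they then stand; what a row does not reach is not made up. A row lasts 1/12 s, in which the tool goes at most 41.7 mm and 7.16 degrees, less where a joint would pass 70% of its speed; a pose out of reach is approached as far as the arm can. A call is refused whole if a number of a shift passes 41.7 or a number of a turn 0.125, either way. A call with a gripper value outside its range is refused whole. The fingers move at their own pace and stop on an object; "grip_force" is the grip in N (left out, the last holds). Time passes only in rows, so rows that do not move let the fingers close. It gives the time, the measured TCP pose, the force and the opening at its end, in the units of the state.
- env.read_state(): the state, without advancing time (a new reading comes with each control period).
- vision.grab_frame(name): name is "side" or "top" or "wrist"; returns (picture, depth): 400x640x3 uint8, blue, green, red; 400x640 float32, m along the optical axis (not along the pixel's ray), 0 where there is no reading.
- vision.get_calibration(name): a dict with "camera_matrix" (3x3 intrinsics, pixels), "extrinsics" (4x4, takes a point from camera to world coordinates). Camera axes: x right, y down, z forward; pixel columns grow to the right and rows downward; lengths in m; the calibration is good to about 2 mm. A picture is of the moment at which its call begins: read the wrist's pose just before it. get_calibration takes no time and is no camera call; for the wrist camera it gives the pose at the moment of the call.
- env.hand_in(): hands the job in, once; it reports no verdict.
The state is a dict: "time_s": time; "q": joint angles; "qvel": joint speeds; "joint_efforts": joint torques, N m; "tcp_pos": TCP position; "eef_rot": TCP orientation; "wrist_force": force on the tool from outside, world axes, zero at the start; "moment": the same for the moment, N m; "finger_gap": opening from 0.0 (shut) to 1.0 (fully open).
Only numpy, scipy, OpenCV 4.12 (cv2) and the standard library are available. Lean on these libraries where they do the work, as an engineer would, in place of code of your own. Each camera call takes 0.05 s, during which the arm holds its last target.

## Task

Get the untaped bottle in the carrier ready for the steam steriliser: press it fully down into its pocket, screw its cap clockwise all the way home until it stops, then back the cap off a quarter turn so that it can vent. Finish still gripping the cap, holding it still at that quarter turn so that a colleague can stick the indicator tape over it; leave the taped bottle alone and do not knock the other things about.

Things in the scene. Friction and masses are not known exactly. Their poses are not given: they have to be found in the camera images.
- carrier: steel bottle carrier fixed to the worktop, base 80 x 184 mm, with two grey-lined square pockets 104 mm apart (walls 40 mm high) and a low wire grip at each end. Origin under its centre on the worktop, z up; the untaped bottle stands in the pocket at its own y = +0.052 m, the taped one at y = -0.052 m (both at x = 0). It may stand turned any way round.
- bottle: the untaped bottle: empty square glass bottle, 60 mm wide, rounded shoulder ending 96 mm above its base, pouring ring of 44 mm diameter 100 mm above its base, blank white field on two sides. Origin at the centre of its underside, z up along the bottle. It can only slide up and down in its pocket and cannot turn.
- bottle_seat (a joint): height of the bottle's base above the pocket floor, m: 0 = fully home; it starts 6 to 9 mm up, held by the drag of the pocket's lining. About 7 N pushed down on the cap moves it; home it stops hard. More than about 14 N of upward pull drags it out again.
- cap: petrol-blue ribbed screw cap on that bottle, 48 mm diameter, 28 mm high, with one white index line on its top that runs from the middle to the edge along the cap's own +x. Origin at the centre of its lower edge, z up. Lower edge 100 mm above the bottle's base when screwed home. The thread neither comes apart nor jams; it cannot be unscrewed further than 6.9 rad.
- cap_turn (a joint): how far the cap is unscrewed from its hard stop, rad: 0 = bottomed out, grows anticlockwise seen from above (right-hand thread, clockwise closes). Starts between 3.2 and 5.4 rad (about half to nearly a whole turn), which takes several grasps. The cap rises 4 mm a turn (0.64 mm per rad). The thread drags at about 0.12 N m and stays where it is left; a grip of 40 to 60 N turns it without slipping.
- cap_mid (a point): point on the cap's axis 12 mm below its top, where the fingers should grip across the cap from above (fingertips may reach 20 mm below this point before they meet the bottle's shoulder); the neighbouring cap stands 104 mm away, axis to axis, at much the same height
- cap_top (a point): centre of the cap's flat top face, where it can be pressed; 0.144 to 0.149 m above the worktop at the start
- taped_bottle: the finished neighbour, the same bottle and cap with beige tape over the cap, fixed in the other pocket; not to be touched. Origin at the centre of its underside.
- tape_roll: roll of beige tape, 103 mm diameter, 25 mm high, lying flat; bystander, origin under its centre
- gauze_pack: flat sealed pack, 55 x 95 x 9 mm; bystander, origin under its centre
- dropper_green: small white eye-drop bottle with a green top, 25 mm diameter, 80 mm high; bystander, origin under its centre
- lens_pot: black screw pot, 66 mm diameter, 33 mm high; bystander, origin under its centre
- marker: black and white marker pen lying flat, 17 x 135 x 16 mm, long along its y; bystander, origin under its centre
- eye_pad_pack: flat sealed pack 55 x 95 x 8 mm; bystander, origin under its centre

How it is judged:
By the outcome, as a careful person would: the job done as asked, in the order asked, and still so for the second after the job is handed in, while the arm keeps its last pose, push and grip.
It also fails if it takes over 58 s, if anything falls off the work surface, if the arm or the gripper's body presses on something with over 40 N, if the wrist force passes 120 N, or if a joint passes its speed limit or range.

## Working session

There is one attempt and no reset: what is moved stays moved. The work goes in short steps, Python scripts to look and compute and a tool call to move; the robot and the scene stay as the last step left them, time stands still between calls to the robot, and variables do not carry over. Pictures are saved under pics/ and viewed, and the job is handed in when it is done.

Besides the shell and the picture viewer there is one more tool, called after "Emit:" as a command line: name --argument value ..., lists and objects as JSON in quotes. drive_tool: Moves the arm, as the interface text tells. Its arguments: {"type":"object","properties":{"commands":{"type":"array","items":{"type":"object","properties":{"twist":{"type":"array","items":{"type":"number"}},"dp":{"type":"array","items":{"type":"number"}},"gripper":{"type":"number"}}}},"grip_force":{"type":"number"}},"required":["commands"]}

```bash
mkdir -p pics; python3 - <<'E'
from station import env, vision
import cv2
s=env.read_state()
print(s)
for n in ["top","side"]:
    p,d=vision.grab_frame(n); cv2.imwrite(f"pics/{n}0.png",p)
    c=vision.get_calibration(n); print(n,c)
E
```

```text
{'time_s': 0.0, 'q': array([ 1.28398020e+00,  8.74536058e-02,  1.75133531e-01,  1.65977885e+00,
       -3.42985195e-05,  1.57077016e+00]), 'qvel': array([-0.00047518, -0.00037137, -0.00082382,  0.00141328, -0.00081808,
       -0.000523  ]), 'joint_efforts': array([-1.76290338e-03, -5.20388389e+01,  4.64798677e+01,  1.61062146e-02,
        3.02878482e-05, -1.78556655e-05]), 'tcp_pos': array([0.15554181, 0.52731758, 0.23058631]), 'eef_rot': array([-7.61168022e-05,  1.42904023e-01,  9.89736337e-01, -6.47062025e-04]), 'wrist_force': array([-0.16868211,  0.23168028, -0.01098066]), 'moment': array([ 0.03681734,  0.03335326, -0.01175356]), 'finger_gap': 0.9996282760110436}
top {'camera_matrix': array([[505.97762614,   0.        , 321.10514183],
       [  0.        , 505.97762614, 203.89563014],
       [  0.        ,   0.        ,   1.        ]]), 'extrinsics': array([[ 0.01144051, -0.99214002,  0.12460855,  0.4227102 ],
       [-0.99991016, -0.0122215 , -0.00550485,  0.03437393],
       [ 0.00698449, -0.12453438, -0.99219071,  1.64755424],
       [ 0.        ,  0.        ,  0.        ,  1.        ]])}
side {'camera_matrix': array([[369.09929975,   0.        , 326.69903639],
       [  0.        , 369.09929975, 204.51282162],
       [  0.        ,   0.        ,   1.        ]]), 'extrinsics': array([[-0.99254155, -0.03052975,  0.11802203,  0.4606355 ],
       [-0.12041207,  0.39666034, -0.91003379,  1.12306562],
       [-0.01903156, -0.91745763, -0.39737802,  0.56567743],
       [ 0.        ,  0.        ,  0.        ,  1.        ]])}
```

View pics/top0.png

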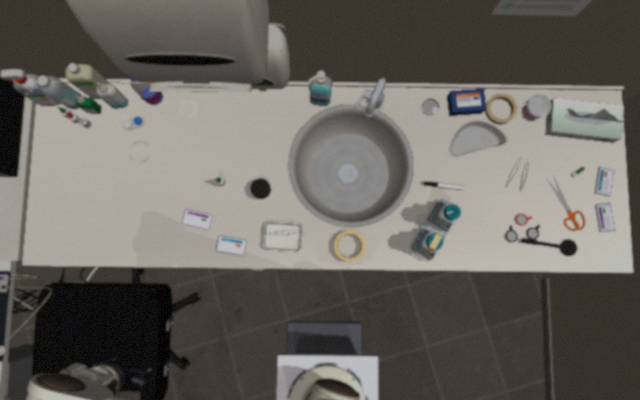

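View pics/side0.png

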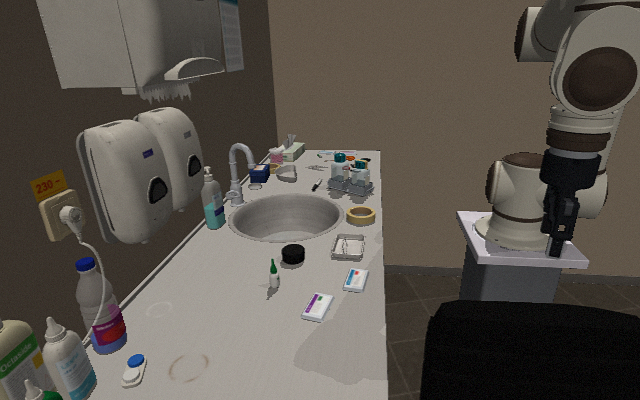

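```bash
cat > h.py <<'E'
from station import env, vision
import cv2, numpy as np
def cloud(d,c):
    K=c["camera_matrix"];T=c["extrinsics"]
    v,u=np.mgrid[0:d.shape[0],0:d.shape[1]]
    P=np.stack([(u-K[0,2])/K[0,0]*d,(v-K[1,2])/K[1,1]*d,d],-1)
    W=P@T[:3,:3].T+T[:3,3]; W[d==0]=np.nan
    return W
E
python3 - <<'E'
from h import *
p,d=vision.grab_frame("top")
c=vision.get_calibration("top");W=cloud(d,c)
crop=p[185:270,390:490]; cv2.imwrite("pics/topc.png",cv2.resize(crop,None,fx=7,fy=7,interpolation=cv2.INTER_CUBIC))
for (u,v) in [(454,212),(434,241),(430,235)]: print(W[v,u])
hsv=cv2.cvtColor(p,cv2.COLOR_BGR2HSV)
for u0,u1,v0,v1 in [(440,465,200,225),(420,446,228,256)]:
    w=W[v0:v1,u0:u1].reshape(-1,3); m=w[:,2]>0.125
    print(m.sum(),np.nanmedian(w[m],0),w[m].min(0),w[m].max(0))
E
```

```text
[ 0.59192219 -0.37202834  0.14455923]
[ 0.50487299 -0.31222     0.13771794]
[ 0.5233393  -0.30286326  0.12724259]
215 [ 0.59424234 -0.36634887  0.14491539] [ 0.57141465 -0.39062416  0.12558451] [ 0.61648713 -0.34492209  0.15554694]
210 [ 0.505043   -0.31572124  0.13632701] [ 0.48105221 -0.33998019  0.12642359] [ 0.52931068 -0.29295702  0.14547806]
```

View pics/topc.png

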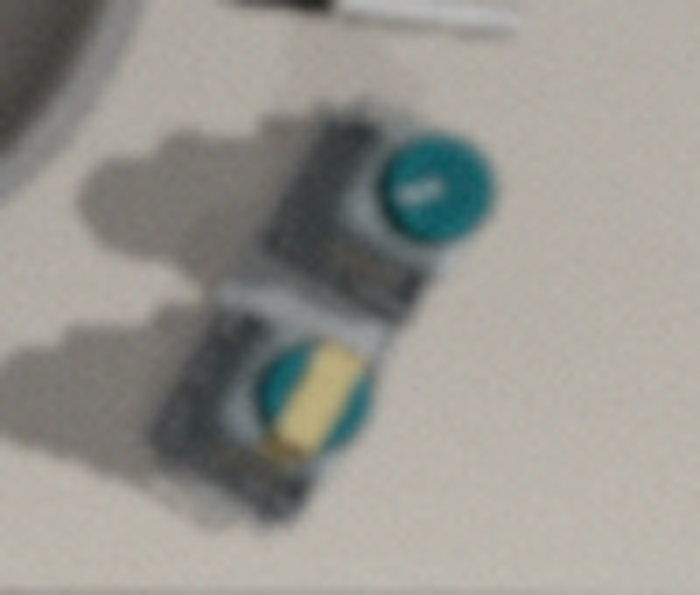

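Emit:
drive_tool --commands '[{"dp": [-10,-11,0],"gripper": 85},{"dp": [-20,-22,0]},{"dp": [-27,-29,0]},{"dp": [-27,-29,0]},{"dp": [-27,-29,0]},{"dp": [-27,-29,0]},{"dp": [-27,-29,0]},{"dp": [-27,-29,0]},{"dp": [-27,-29,0]},{"dp": [-27,-29,0]}]' --grip_force 50

```text
schema error: expected keys twist, dp, gripper
```

```bash
python3 - <<'E'
from station import env
s=env.read_state();print(s['q'],s['tcp_pos'],s['eef_rot'],s['time_s'],s['wrist_force'])
E
```

```text
[ 1.28401174e+00  8.73347590e-02  1.75338800e-01  1.65977703e+00
 -6.77144892e-06  1.57079687e+00] [0.15553569 0.52738588 0.23075698] [-6.64320379e-05  1.42901654e-01  9.89736772e-01 -4.83802773e-04] 0.15 [-0.54454769 -0.06733101 -0.103672  ]
```

Emit:
drive_tool --commands '[{"twist": [0,0,0],"dp": [-10,-11,0],"gripper": 85},{"twist": [0,0,0],"dp": [-20,-22,0],"gripper": 85},{"twist": [0,0,0],"dp": [-27,-29,0],"gripper": 85},{"twist": [0,0,0],"dp": [-27,-29,0],"gripper": 85},{"twist": [0,0,0],"dp": [-27,-29,0],"gripper": 85},{"twist": [0,0,0],"dp": [-27,-29,0],"gripper": 85},{"twist": [0,0,0],"dp": [-27,-29,0],"gripper": 85},{"twist": [0,0,0],"dp": [-27,-29,0],"gripper": 85}]' --grip_force 50

```text
time_s: 0.82
tcp_pos: [0.2814, 0.2729, 0.2312]
eef_rot: [0.0, 0.143, 0.99, 0.0]
wrist_force: [0.0, 0.3, 1.1]
finger_gap: 0.996
```

```bash
python3 - <<'E'
from station import env
s=env.read_state();print(s['q'],s['tcp_pos'],s['eef_rot'],s['time_s'],s['wrist_force'])
E
```

```text
[ 7.70229753e-01 -2.87010240e-01 -1.67812459e-01  1.68978619e+00
 -1.28304898e-05  1.05635955e+00] [0.28135418 0.27294059 0.23115294] [6.86099838e-05 1.42577365e-01 9.89783655e-01 7.83632782e-05] 0.8167 [0.02418418 0.31091175 1.12660758]
```

Emit:
drive_tool --commands '[{"twist": [0,0,0],"dp": [-27,-29,0],"gripper": 85},{"twist": [0,0,0],"dp": [-27,-29,0],"gripper": 85},{"twist": [0,0,0],"dp": [-27,-29,0],"gripper": 85},{"twist": [0,0,0],"dp": [-27,-29,0],"gripper": 85},{"twist": [0,0,0],"dp": [-27,-29,0],"gripper": 85},{"twist": [0,0,0],"dp": [-27,-29,0],"gripper": 85},{"twist": [0,0,0],"dp": [-27,-29,0],"gripper": 85},{"twist": [0,0,0],"dp": [-27,-29,0],"gripper": 85},{"twist": [0,0,0],"dp": [-27,-29,0],"gripper": 85},{"twist": [0,0,0],"dp": [-27,-29,0],"gripper": 85}]'

```text
time_s: 1.65
tcp_pos: [0.4584, -0.082, 0.2312]
eef_rot: [0.0, 0.143, 0.99, 0.0]
wrist_force: [0.5, 0.7, 0.5]
finger_gap: 0.992
```

Emit:
drive_tool --commands '[{"twist": [0,0,0],"dp": [-27,-29,-4],"gripper": 85},{"twist": [0,0,0],"dp": [-24,-26,-4],"gripper": 85},{"twist": [0,0,0],"dp": [-15,-16,-4],"gripper": 85},{"twist": [0,0,0],"dp": [-5,-6,0],"gripper": 85},{"twist": [0,0,0],"dp": [0,0,0],"gripper": 85}]'

```text
time_s: 2.07
tcp_pos: [0.5047, -0.1751, 0.2424]
eef_rot: [-0.001, 0.144, 0.99, 0.0]
wrist_force: [0.5, -0.2, -0.4]
finger_gap: 0.994
```

```bash
python3 - <<'E'
from h import *
s=env.read_state();print(s['q'],s['tcp_pos'],s['eef_rot'],s['time_s'],s['wrist_force'])
c=vision.get_calibration("wrist")
p,d=vision.grab_frame("wrist");cv2.imwrite("pics/w1.png",p);print(c)
W=cloud(d,c);np.savez("w1.npz",p=p,W=W,K=c["camera_matrix"],T=c["extrinsics"],q=s['q'],t=s['tcp_pos'])
E
```

```text
[-3.33996241e-01  5.47293547e-02  1.63597437e-01  1.68098419e+00
 -6.28088186e-05 -4.51185875e-02] [ 0.50469298 -0.17514544  0.2424269 ] [-6.53986663e-04  1.43937071e-01  9.89586622e-01  9.34972967e-05] 2.0667 [ 0.45649342 -0.16847043 -0.3947274 ]
{'camera_matrix': array([[342.24218955,   0.        , 313.68425957],
       [  0.        , 342.24218955, 202.22220932],
       [  0.        ,   0.        ,   1.        ]]), 'extrinsics': array([[ 2.83579477e-01,  9.20559473e-01,  2.68612986e-01,
         4.36702458e-01],
       [ 9.58948615e-01, -2.72085775e-01, -7.99179859e-02,
        -1.56139447e-01],
       [-4.83486515e-04,  2.80249152e-01, -9.59927174e-01,
         3.83675007e-01],
       [ 0.00000000e+00,  0.00000000e+00,  0.00000000e+00,
         1.00000000e+00]])}
```

View pics/w1.png

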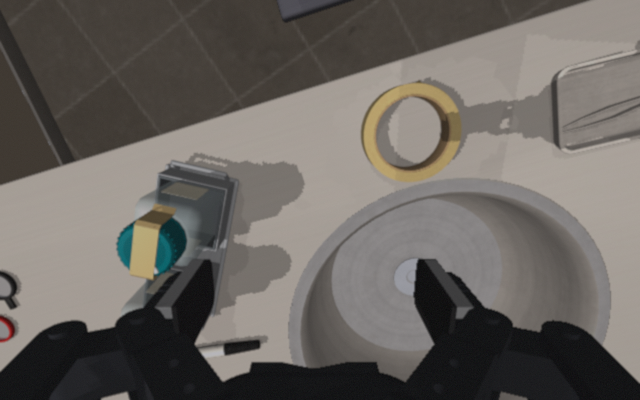

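Emit:
drive_tool --commands '[{"twist": [0,0,0],"dp": [-15,-17,0],"gripper": 85},{"twist": [0,0,0],"dp": [-28,-31,0],"gripper": 85},{"twist": [0,0,0],"dp": [-32,-36,0],"gripper": 85},{"twist": [0,0,0],"dp": [-32,-36,0],"gripper": 85},{"twist": [0,0,0],"dp": [-22,-26,0],"gripper": 85},{"twist": [0,0,0],"dp": [-11,-13,0],"gripper": 85},{"twist": [0,0,0],"dp": [0,0,0],"gripper": 85},{"twist": [0,0,0],"dp": [0,0,0],"gripper": 85}]'

```text
time_s: 2.78
tcp_pos: [0.5883, -0.353, 0.2427]
eef_rot: [-0.001, 0.143, 0.99, 0.0]
wrist_force: [0.1, 0.7, -0.0]
finger_gap: 0.994
```

```bash
python3 - <<'E'
from h import *
s=env.read_state();print(s['q'],s['tcp_pos'],s['eef_rot'],s['time_s'],s['wrist_force'])
c=vision.get_calibration("wrist")
p,d=vision.grab_frame("wrist");cv2.imwrite("pics/w2.png",p);print(c['extrinsics'])
W=cloud(d,c);np.savez("w2.npz",p=p,W=W,K=c["camera_matrix"],T=c["extrinsics"],q=s['q'],t=s['tcp_pos'])
E
```

```text
[-5.40644368e-01  4.54276571e-01  6.46332586e-01  1.76434406e+00
  3.08408417e-04 -2.54181316e-01] [ 0.58827055 -0.35303974  0.24265692] [-6.28047338e-04  1.42742362e-01  9.89759586e-01  4.30858711e-04] 2.7833 [ 0.09486512  0.73103155 -0.00416653]
[[ 2.81288526e-01  9.21165448e-01  2.68944198e-01  5.20197059e-01]
 [ 9.59623218e-01 -2.70076964e-01 -7.86238675e-02 -3.34283626e-01]
 [ 2.10042428e-04  2.80201089e-01 -9.59941303e-01  3.83921094e-01]
 [ 0.00000000e+00  0.00000000e+00  0.00000000e+00  1.00000000e+00]]
```

View pics/w2.png

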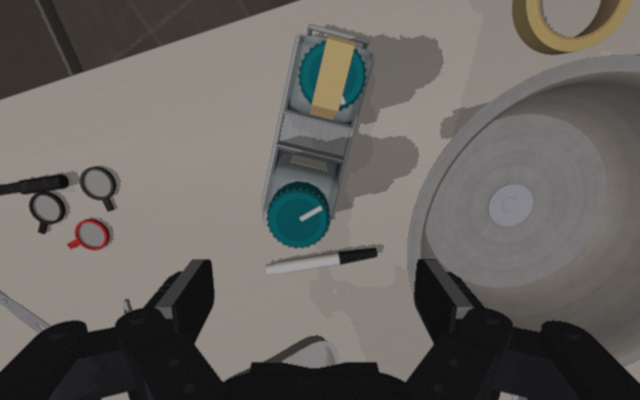

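```bash
python3 - <<'E'
import numpy as np,cv2
z=np.load("w2.npz");p,W=z['p'],z['W']
cv2.imwrite("pics/w2c.png",cv2.resize(p[165:265,250:350],None,fx=6,fy=6,interpolation=cv2.INTER_CUBIC))
for n,(u0,u1,v0,v1) in dict(free=(255,340,175,255),tape=(295,375,30,115)).items():
    w=W[v0:v1,u0:u1]; 
    zz=w[...,2]; m=zz>(np.nanpercentile(zz,95)-0.004)
    pts=w[m]; print(n,m.sum(),np.median(pts[:,2]))
    (cx,cy),r=cv2.minEnclosingCircle((pts[:,:2]*1000).astype(np.float32)); print(cx,cy,r,pts.mean(0))
E
```

```text
free 2829 0.1452354430537031
596.8258056640625 -369.1282958984375 24.030670166015625 [ 0.59591713 -0.36896549  0.14512377]
tape 3785 0.13580193058486997
506.88787841796875 -317.5618591308594 25.769634246826172 [ 0.50670061 -0.31756251  0.13574745]
```

View pics/w2c.png

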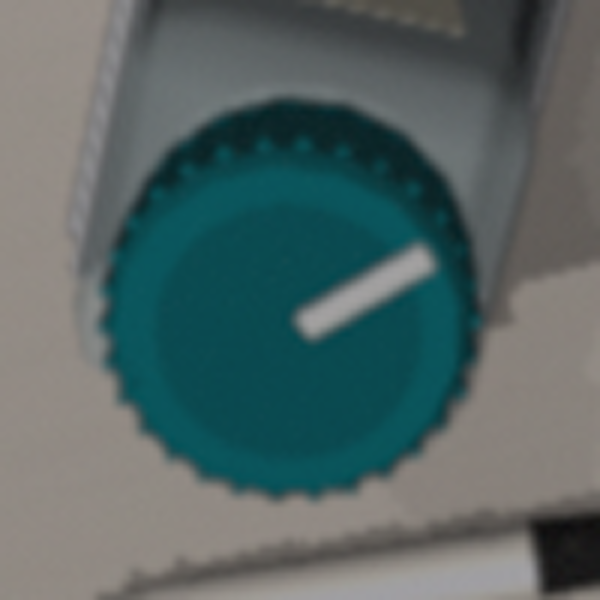

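Emit:
drive_tool --commands '[{"twist": [0,0,0],"dp": [-6,-7,0],"gripper": 0},{"twist": [0,0,0],"dp": [-6,-6,0],"gripper": 0},{"twist": [0,0,-0.06],"dp": [0,0,5],"gripper": 0},{"twist": [0,0,-0.12],"dp": [0,0,5],"gripper": 0},{"twist": [0,0,-0.12],"dp": [0,0,5],"gripper": 0},{"twist": [0,0,-0.12],"dp": [0,0,5],"gripper": 0},{"twist": [0,0,-0.12],"dp": [0,0,5],"gripper": 0},{"twist": [0,0,-0.12],"dp": [0,0,5],"gripper": 0},{"twist": [0,0,-0.12],"dp": [0,0,5],"gripper": 0},{"twist": [0,0,-0.12],"dp": [0,0,5],"gripper": 0}]'

```text
time_s: 3.67
tcp_pos: [0.5959, -0.3676, 0.2045]
eef_rot: [0.0, -0.306, 0.952, -0.0]
wrist_force: [0.5, 1.5, -0.4]
finger_gap: 0.003
```

Emit:
drive_tool --commands '[{"twist": [0,0,-0.12],"dp": [0,0,5],"gripper": 0},{"twist": [0,0,-0.12],"dp": [0,0,5],"gripper": 0},{"twist": [0,0,-0.12],"dp": [0,0,5],"gripper": 0},{"twist": [0,0,-0.12],"dp": [0,0,5],"gripper": 0},{"twist": [0,0,-0.12],"dp": [0,0,5],"gripper": 0},{"twist": [0,0,-0.12],"dp": [0,0,5],"gripper": 0},{"twist": [0,0,-0.12],"dp": [0,0,3],"gripper": 0},{"twist": [0,0,-0.12],"dp": [0,0,2],"gripper": 0},{"twist": [0,0,-0.12],"dp": [0,0,0],"gripper": 0},{"twist": [0,0,-0.06],"dp": [0,0,0],"gripper": 0}]'

```text
time_s: 4.5
tcp_pos: [0.5959, -0.3676, 0.1695]
eef_rot: [-0.0, 0.771, -0.636, 0.0]
wrist_force: [1.2, -0.3, -0.2]
finger_gap: 0.001
```

```bash
python3 - <<'E'
from h import *
s=env.read_state();print(s['q'],s['tcp_pos'],s['eef_rot'],s['time_s'],s['wrist_force'],s['finger_gap'])
E
```

```text
[-5.52828859e-01  4.51584274e-01  4.99246544e-01  1.61775378e+00
  1.85353414e-04 -2.31469787e+00] [ 0.59586093 -0.36758663  0.1694648 ] [-1.39948641e-04  7.71333934e-01 -6.36430538e-01  3.36445841e-04] 4.5 [ 1.19804099 -0.32770825 -0.19646141] 0.0014007477821710156
```

Emit:
drive_tool --commands '[{"twist": [0,0,0],"dp": [0,0,8],"gripper": 0},{"twist": [0,0,0],"dp": [0,0,7],"gripper": 0},{"twist": [0,0,0],"dp": [0,0,4],"gripper": 0},{"twist": [0,0,0],"dp": [0,0,2],"gripper": 0},{"twist": [0,0,0],"dp": [0,0,1],"gripper": 0},{"twist": [0,0,0],"dp": [0,0,1],"gripper": 0},{"twist": [0,0,0],"dp": [0,0,1],"gripper": 0},{"twist": [0,0,0],"dp": [0,0,1],"gripper": 0},{"twist": [0,0,0],"dp": [0,0,1],"gripper": 0}]'

```text
time_s: 5.25
tcp_pos: [0.596, -0.3696, 0.1432]
eef_rot: [-0.0, 0.768, -0.64, 0.0]
wrist_force: [-2.4, 4.6, 5.0]
finger_gap: 0.0
```

Emit:
drive_tool --commands '[{"twist": [0,0,0],"dp": [0,0,1],"gripper": 0},{"twist": [0,0,0],"dp": [0,0,1],"gripper": 0},{"twist": [0,0,0],"dp": [0,0,1],"gripper": 0},{"twist": [0,0,0],"dp": [0,0,1],"gripper": 0}]'

```text
time_s: 5.58
tcp_pos: [0.596, -0.3695, 0.1392]
eef_rot: [-0.0, 0.768, -0.64, 0.0]
wrist_force: [-2.1, 3.9, 6.6]
finger_gap: -0.005
```

Emit:
drive_tool --commands '[{"twist": [0,0,0],"dp": [0,0,1],"gripper": 0},{"twist": [0,0,0],"dp": [0,0,1],"gripper": 0},{"twist": [0,0,0],"dp": [0,0,0],"gripper": 0}]'

```text
time_s: 5.83
tcp_pos: [0.596, -0.3696, 0.1383]
eef_rot: [-0.0, 0.768, -0.64, 0.001]
wrist_force: [-3.2, 4.8, 10.3]
finger_gap: 0.001
```

Emit:
drive_tool --commands '[{"twist": [0,0,0],"dp": [0,0,1],"gripper": 0},{"twist": [0,0,0],"dp": [0,0,1],"gripper": 0},{"twist": [0,0,0],"dp": [0,0,0],"gripper": 0},{"twist": [0,0,0],"dp": [0,0,0],"gripper": 0}]'

```text
time_s: 6.17
tcp_pos: [0.5962, -0.3697, 0.1381]
eef_rot: [-0.001, 0.768, -0.64, 0.002]
wrist_force: [-6.0, 6.1, 19.4]
finger_gap: 0.004
```

Emit:
drive_tool --commands '[{"twist": [0,0,0],"dp": [0,0,-6],"gripper": 0},{"twist": [0,0,0],"dp": [0,0,-12],"gripper": 75},{"twist": [0,0,0],"dp": [0,0,-12],"gripper": 75},{"twist": [0,0,0],"dp": [0,0,0],"gripper": 75},{"twist": [0,0,0],"dp": [0,0,0],"gripper": 75},{"twist": [0,0,0],"dp": [0,0,0],"gripper": 75},{"twist": [0,0,0],"dp": [0,0,0],"gripper": 75}]'

```text
time_s: 6.75
tcp_pos: [0.5957, -0.3698, 0.1631]
eef_rot: [0.0, 0.768, -0.64, -0.001]
wrist_force: [-0.1, 0.4, 0.2]
finger_gap: 0.847
```

```bash
python3 - <<'E'
from h import *
s=env.read_state();print(s['q'],s['tcp_pos'],s['eef_rot'],s['time_s'],s['wrist_force'],s['finger_gap'])
c=vision.get_calibration("wrist")
p,d=vision.grab_frame("wrist");cv2.imwrite("pics/w3.png",p)
W=cloud(d,c);np.savez("w3.npz",p=p,W=W,K=c["camera_matrix"],T=c["extrinsics"],q=s['q'],t=s['tcp_pos'])
T=c['extrinsics'];K=c['camera_matrix']
for X in [[.596,-.369,.1383]]:
    x=K@(T[:3,:3].T@(np.array(X)-T[:3,3])); print(x[:2]/x[2])
E
```

```text
[-5.55590911e-01  4.55131237e-01  4.91752098e-01  1.60882615e+00
  4.94567574e-06 -2.30851582e+00] [ 0.59572673 -0.36983996  0.1631061 ] [ 9.49792041e-05  7.68479919e-01 -6.39873517e-01 -6.98051794e-04] 6.75 [-0.13640147  0.38641076  0.17728972] 0.8474974578333853
[312.91636437 247.89666889]
```

View pics/w3.png

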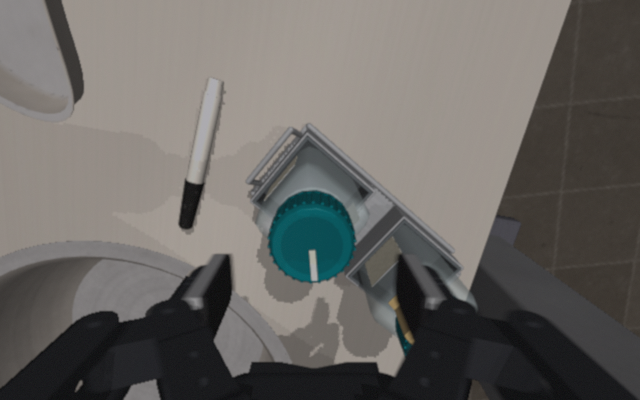

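Emit:
drive_tool --commands '[{"twist": [0,0,0],"dp": [0,0,8],"gripper": 72},{"twist": [0,0,0],"dp": [0,0,12],"gripper": 72},{"twist": [0,0,0],"dp": [0,0,12],"gripper": 72},{"twist": [0,0,0],"dp": [0,0,10],"gripper": 72},{"twist": [0,0,0],"dp": [0,0,7],"gripper": 72},{"twist": [0,0,0],"dp": [0,0,3],"gripper": 72},{"twist": [0,0,0],"dp": [0,0,0],"gripper": 72}]'

```text
time_s: 7.38
tcp_pos: [0.5957, -0.3697, 0.1112]
eef_rot: [0.0, 0.769, -0.64, -0.001]
wrist_force: [-0.3, 0.2, 0.2]
finger_gap: 0.841
```

Emit:
drive_tool --commands '[{"twist": [0,0,0],"dp": [0,0,0],"gripper": 40},{"twist": [0,0,0],"dp": [0,0,0],"gripper": 40},{"twist": [0,0,0],"dp": [0,0,0],"gripper": 40},{"twist": [0,0,0],"dp": [0,0,0],"gripper": 40},{"twist": [0,0,0],"dp": [0,0,0],"gripper": 40}]' --grip_force 50

```text
time_s: 7.8
tcp_pos: [0.5969, -0.37, 0.1136]
eef_rot: [-0.0, 0.769, -0.64, 0.001]
wrist_force: [3.4, 1.7, 6.2]
finger_gap: 0.543
```

```bash
python3 - <<'E'
from h import *
s=env.read_state();print(s['q'],s['tcp_pos'],s['eef_rot'],s['time_s'],s['wrist_force'],s['moment'],s['finger_gap']*85.4)
c=vision.get_calibration("wrist")
p,d=vision.grab_frame("wrist");cv2.imwrite("pics/w4.png",p)
E
```

```text
[-5.55182153e-01  4.45699506e-01  3.83624962e-01  1.50613210e+00
  5.85007519e-04 -2.30868560e+00] [ 0.59686521 -0.3700143   0.11360852] [-4.68915426e-04  7.68664738e-01 -6.39650497e-01  1.24188987e-03] 7.8 [3.35909544 1.72238313 6.21769908] [ 0.30170236 -0.80552103  0.05385646] 46.402884943762785
```

View pics/w4.png

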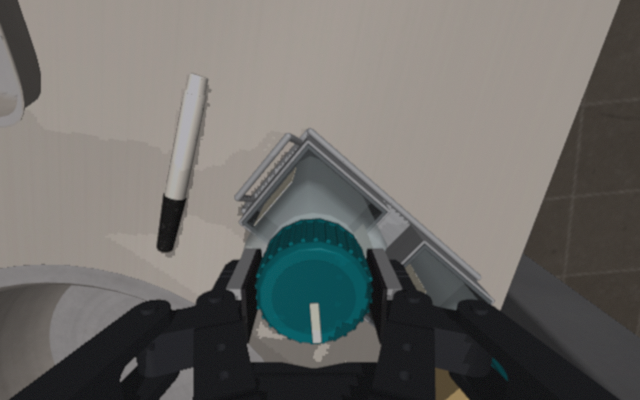

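Emit:
drive_tool --commands '[{"twist": [0,0,0.06],"dp": [0,0,0],"gripper": 40},{"twist": [0,0,0.1],"dp": [0,0,0.1],"gripper": 40},{"twist": [0,0,0.1],"dp": [0,0,0],"gripper": 40},{"twist": [0,0,0.1],"dp": [0,0,0.1],"gripper": 40},{"twist": [0,0,0.1],"dp": [0,0,0],"gripper": 40},{"twist": [0,0,0.1],"dp": [0,0,0.1],"gripper": 40},{"twist": [0,0,0.1],"dp": [0,0,0],"gripper": 40},{"twist": [0,0,0.1],"dp": [0,0,0.1],"gripper": 40}]'

```text
time_s: 8.52
tcp_pos: [0.5955, -0.3697, 0.1131]
eef_rot: [-0.0, -0.474, 0.88, -0.0]
wrist_force: [-4.0, 3.7, 8.0]
finger_gap: 0.545
```

```bash
python3 - <<'E'
from h import *
s=env.read_state();print(s['q'],s['tcp_pos'],s['eef_rot'],s['time_s'],s['wrist_force'],s['moment'],s['finger_gap']*85.4)
c=vision.get_calibration("wrist")
p,d=vision.grab_frame("wrist");cv2.imwrite("pics/w5.png",p)
E
```

```text
[-5.55505597e-01  4.45352680e-01  3.82116226e-01  1.50765834e+00
 -1.92003140e-04 -1.54392114e+00] [ 0.59554001 -0.36971972  0.11306558] [-1.07769486e-04 -4.74334367e-01  8.80344760e-01 -5.09258394e-06] 8.5167 [-3.98093983  3.72030637  8.01652792] [0.71978991 0.80674035 0.15268159] 46.53188677818039
```

View pics/w5.png

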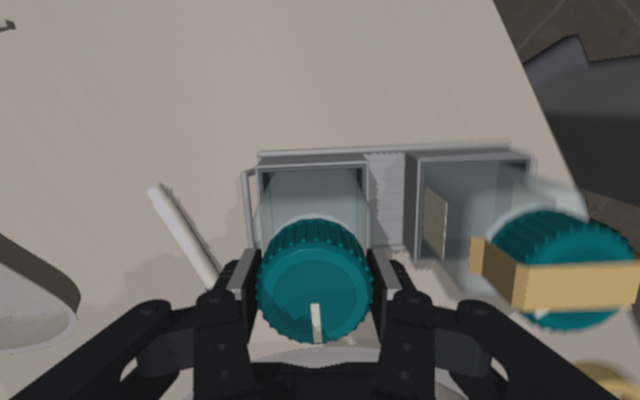

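Emit:
drive_tool --commands '[{"twist": [0,0,0.11],"dp": [0,0,0.1],"gripper": 40},{"twist": [0,0,0.11],"dp": [0,0,0],"gripper": 40},{"twist": [0,0,0.11],"dp": [0,0,0.1],"gripper": 40},{"twist": [0,0,0.11],"dp": [0,0,0.1],"gripper": 40},{"twist": [0,0,0.11],"dp": [0,0,0],"gripper": 40},{"twist": [0,0,0.11],"dp": [0,0,0.1],"gripper": 40},{"twist": [0,0,0.11],"dp": [0,0,0.1],"gripper": 40},{"twist": [0,0,0.11],"dp": [0,0,0],"gripper": 40},{"twist": [0,0,0.11],"dp": [0,0,0.1],"gripper": 40},{"twist": [0,0,0.11],"dp": [0,0,0.1],"gripper": 40}]'

```text
time_s: 9.4
tcp_pos: [0.5948, -0.368, 0.1123]
eef_rot: [-0.001, 0.056, 0.998, 0.001]
wrist_force: [-8.2, 11.6, 11.7]
finger_gap: 0.546
```

Emit:
drive_tool --commands '[{"twist": [0,0,0.11],"dp": [0,0,0.1],"gripper": 40},{"twist": [0,0,0.11],"dp": [0,0,0],"gripper": 40},{"twist": [0,0,0.11],"dp": [0,0,0.1],"gripper": 40},{"twist": [0,0,0.11],"dp": [0,0,0.1],"gripper": 40},{"twist": [0,0,0.11],"dp": [0,0,0],"gripper": 40},{"twist": [0,0,0.11],"dp": [0,0,0.1],"gripper": 40},{"twist": [0,0,0.11],"dp": [0,0,0.1],"gripper": 40},{"twist": [0,0,0.11],"dp": [0,0,0],"gripper": 40},{"twist": [0,0,0.11],"dp": [0,0,0.1],"gripper": 40},{"twist": [0,0,0.11],"dp": [0,0,0.1],"gripper": 40}]'

```text
time_s: 10.23
tcp_pos: [0.5959, -0.3666, 0.1116]
eef_rot: [-0.002, 0.569, 0.823, 0.002]
wrist_force: [-2.2, 18.3, 10.2]
finger_gap: 0.542
```

```bash
python3 - <<'E'
from h import *
s=env.read_state();print(s['q'],s['tcp_pos'],s['eef_rot'],s['time_s'],s['wrist_force'],s['moment'],s['finger_gap']*85.4)
c=vision.get_calibration("wrist")
p,d=vision.grab_frame("wrist");cv2.imwrite("pics/w6.png",p)
E
```

```text
[-0.55326117  0.44485506  0.37868474  1.50740751  0.00446707  0.65660149] [ 0.59593172 -0.36655184  0.11163433] [-0.00150425  0.56870618  0.82253654  0.00215872] 10.2333 [-2.24692685 18.33785647 10.18165239] [3.6408413  0.33833915 0.09833848] 46.28418498950405
```

View pics/w6.png

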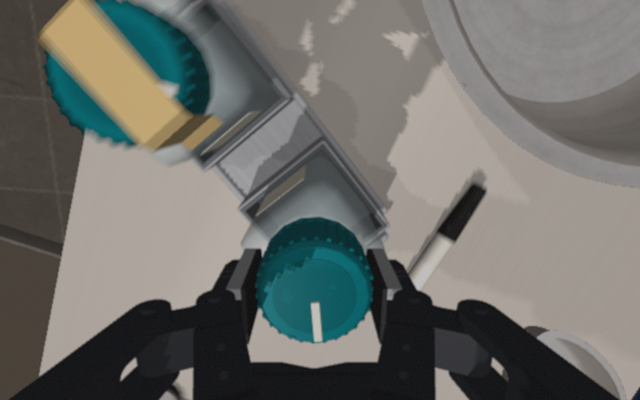

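Emit:
drive_tool --commands '[{"twist": [0,0,0],"dp": [2,0.7,0],"gripper": 40},{"twist": [0,0,0.1],"dp": [0,0,0.1],"gripper": 40},{"twist": [0,0,0.1],"dp": [0,0,0.1],"gripper": 40},{"twist": [0,0,0.1],"dp": [0,0,0],"gripper": 40},{"twist": [0,0,0.1],"dp": [0,0,0],"gripper": 40},{"twist": [0,0,0.1],"dp": [0,0,0.1],"gripper": 40},{"twist": [0,0,0.1],"dp": [0,0,0],"gripper": 40},{"twist": [0,0,0],"dp": [0,0,0],"gripper": 40}]'

```text
time_s: 10.95
tcp_pos: [0.597, -0.3662, 0.1113]
eef_rot: [-0.0, 0.787, 0.617, 0.002]
wrist_force: [4.4, 8.4, 6.6]
finger_gap: 0.546
```

```bash
python3 - <<'E'
from h import *
s=env.read_state();print(s['q'],s['tcp_pos'],s['eef_rot'],s['time_s'],s['wrist_force'],s['moment'],s['joint_efforts'][5],s['finger_gap']*85.4)
E
```

```text
[-0.55146294  0.44243282  0.37484636  1.50218779  0.00288742  1.26007734] [ 0.59696363 -0.36623806  0.11133156] [-2.15857261e-05  7.86899250e-01  6.17079594e-01  1.53133780e-03] 10.95 [4.39129845 8.36914788 6.64510353] [ 1.73195013 -0.77633263 -0.16421413] 1.6052791848778725 46.59067513772789
```

Emit:
drive_tool --commands '[{"twist": [0,0,0.05],"dp": [0,0,0],"gripper": 40},{"twist": [0,0,0.05],"dp": [0,0,0],"gripper": 40},{"twist": [0,0,0.05],"dp": [0,0,0.1],"gripper": 40},{"twist": [0,0,0.05],"dp": [0,0,0],"gripper": 40},{"twist": [0,0,0],"dp": [0,0,0],"gripper": 40}]'

```text
time_s: 11.37
tcp_pos: [0.5973, -0.3664, 0.1112]
eef_rot: [0.0, 0.844, 0.537, 0.002]
wrist_force: [6.2, 8.1, 6.3]
finger_gap: 0.544
```

```bash
cat > st.py <<'E'
from h import *
s=env.read_state();r=s['eef_rot'];print('q6',s['q'][5],'q1',s['q'][0],'yaw',2*np.arctan2(r[2],r[1]),s['tcp_pos'],s['time_s'],s['wrist_force'],'M',s['moment'],'eff',s['joint_efforts'][5],s['finger_gap']*85.4)
E
python3 st.py
```

```text
q6 1.4569124244490306 q1 -0.5514082364917455 yaw 1.1332745095335828 [ 0.59730238 -0.36636271  0.11119847] 11.3667 [6.23749595 8.08204839 6.27303938] M [ 1.62533923 -1.10194938 -0.04471213] eff 0.8185875602066517 46.44869291521742
```

Emit:
drive_tool --commands '[{"twist": [0,0,0.05],"dp": [0,0,0],"gripper": 40},{"twist": [0,0,0.05],"dp": [0,0,0],"gripper": 40},{"twist": [0,0,0],"dp": [0,0,0],"gripper": 40}]'

```text
time_s: 11.62
tcp_pos: [0.5975, -0.3665, 0.1112]
eef_rot: [0.0, 0.869, 0.494, 0.002]
wrist_force: [5.6, 6.9, 6.1]
finger_gap: 0.544
```

```bash
python3 st.py
```

```text
q6 1.5568824080353958 q1 -0.5513938686335298 yaw 1.0333194472366356 [ 0.59745513 -0.36646116  0.11119665] 11.6167 [5.64026662 6.85085288 6.14520508] M [ 1.51264748 -1.37210329 -0.0715926 ] eff 0.8069890737533569 46.456552586417345
```

Emit:
drive_tool --commands '[{"twist": [0,0,0.04],"dp": [0,0,0],"gripper": 40},{"twist": [0,0,0.04],"dp": [0,0,0],"gripper": 40},{"twist": [0,0,0],"dp": [0,0,0],"gripper": 40}]'

```text
time_s: 11.87
tcp_pos: [0.5976, -0.3665, 0.1112]
eef_rot: [0.0, 0.888, 0.459, 0.002]
wrist_force: [7.6, 7.3, 5.4]
finger_gap: 0.542
```

```bash
python3 st.py
```

```text
q6 1.635766125232902 q1 -0.5513422774905579 yaw 0.954487613911591 [ 0.59758417 -0.36650539  0.11115018] 11.8667 [7.60280344 7.26546988 5.42213078] M [ 1.30557377 -1.44947938  0.43655121] eff 1.142520010471344 46.28471945929467
```

Emit:
drive_tool --commands '[{"twist": [0,0,0.04],"dp": [0,0,0],"gripper": 40},{"twist": [0,0,0.04],"dp": [0,0,0],"gripper": 40},{"twist": [0,0,0],"dp": [0,0,0],"gripper": 40}]'

```text
time_s: 12.12
tcp_pos: [0.5973, -0.3671, 0.1111]
eef_rot: [0.001, 0.906, 0.424, 0.001]
wrist_force: [5.0, 2.8, 5.4]
finger_gap: 0.541
```

```bash
python3 st.py
```

```text
q6 1.7143093965773541 q1 -0.5516868499543836 yaw 0.8755981216495223 [ 0.59726961 -0.36709128  0.11113179] 12.1167 [5.02692855 2.77076223 5.37386497] M [ 0.66689569 -1.06506953  1.4944889 ] eff 2.1846064925193787 46.19370573114671
```

```bash
python3 - <<'E'
from h import *
c=vision.get_calibration("wrist")
p,d=vision.grab_frame("wrist");cv2.imwrite("pics/w7.png",p)
a=[cv2.resize(cv2.imread(f"pics/{n}.png")[230:350,250:380],None,fx=3,fy=3,interpolation=cv2.INTER_CUBIC) for n in("w4","w7")]
cv2.imwrite("pics/cmp.png",np.hstack(a))
for n in("w4","w5","w6","w7"):
    p=cv2.imread(f"pics/{n}.png")[295:345,290:345].astype(int); m=p.min(2)>120
    v,u=np.nonzero(m); 
    pts=np.stack([u,v],1).astype(np.float32)
    # restrict to largest comp
    k,l,st,ce=cv2.connectedComponentsWithStats(m.astype(np.uint8)); i=1+np.argmax(st[1:,4])
    pts=np.argwhere(l==i)[:,::-1].astype(np.float32)
    print(n,st[i],ce[i],cv2.fitLine(pts,cv2.DIST_L2,0,.01,.01).ravel())
E
```

```text
w4 [ 20   8  11  40 318] [25.16981132 27.75157233] [ 0.0820723  0.9966264 25.169811  27.751572 ]
w5 [ 21   8  10  38 263] [25.82129278 24.71863118] [ 0.09765126  0.9952207  25.821293   24.718632  ]
w6 [  0   7  55  43 565] [27.86548673 34.82300885] [ 0.48621795  0.8738376  27.865486   34.82301   ]
w7 [  0   6  55  44 633] [28.57503949 34.97946288] [ 0.39033437  0.9206732  28.575039   34.97946   ]
```

View pics/cmp.png

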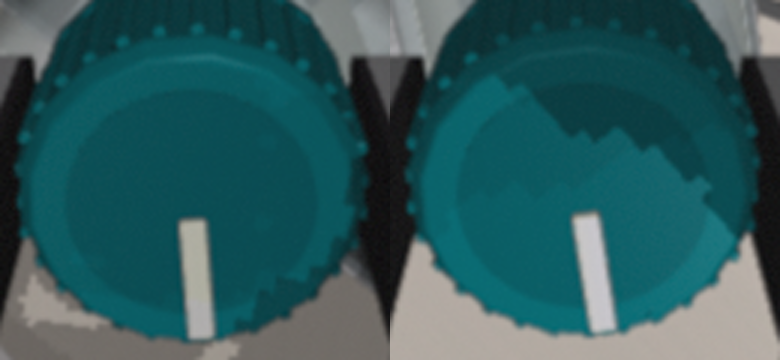

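```bash
cat > ln.py <<'E'
from h import *
import sys
c=vision.get_calibration("wrist");K,T=c["camera_matrix"],c["extrinsics"]
def up(u,v,z):
    r=T[:3,:3]@np.array([(u-K[0,2])/K[0,0],(v-K[1,2])/K[1,1],1]); return T[:3,3]+r*(z-T[2,3])/r[2]
def ang(a,b,z=0.1355):
    A,B=up(*a,z),up(*b,z); print(A,B,'line deg',np.degrees(np.arctan2(B[1]-A[1],B[0]-A[0])))
v=list(map(float,sys.argv[1:])); ang(v[:2],v[2:4])
E
python3 ln.py 315 301 320.7 341; python3 st.py
```

```text
[ 0.59630575 -0.37093089  0.1355    ] [ 0.58637207 -0.38655098  0.1355    ] line deg -122.45453658139076
q6 1.7126168040342815 q1 -0.551671363577607 yaw 0.8773062403527101 [ 0.59727765 -0.36706885  0.11113622] 12.1667 [6.14573898 3.81271413 4.38592074] M [ 0.69312652 -1.11796038  1.34923557] eff 1.7190968245267868 46.580673113820346
```

Emit:
drive_tool --commands '[{"twist": [0,0,-0.06],"dp": [0,0,0],"gripper": 40},{"twist": [0,0,-0.1],"dp": [0,0,-0.1],"gripper": 40},{"twist": [0,0,-0.1],"dp": [0,0,0],"gripper": 40},{"twist": [0,0,-0.1],"dp": [0,0,-0.1],"gripper": 40},{"twist": [0,0,-0.1],"dp": [0,0,-0.1],"gripper": 40},{"twist": [0,0,-0.1],"dp": [0,0,0],"gripper": 40},{"twist": [0,0,-0.1],"dp": [0,0,-0.1],"gripper": 40},{"twist": [0,0,-0.1],"dp": [0,0,-0.1],"gripper": 40}]'

```text
time_s: 12.83
tcp_pos: [0.5965, -0.3668, 0.1116]
eef_rot: [0.0, 0.682, 0.731, 0.001]
wrist_force: [1.0, 5.6, 5.7]
finger_gap: 0.547
```

Emit:
drive_tool --commands '[{"twist": [0,0,-0.1],"dp": [0,0,-0.1],"gripper": 40},{"twist": [0,0,-0.1],"dp": [0,0,0],"gripper": 40},{"twist": [0,0,-0.1],"dp": [0,0,-0.1],"gripper": 40},{"twist": [0,0,-0.1],"dp": [0,0,0],"gripper": 40},{"twist": [0,0,-0.1],"dp": [0,0,-0.1],"gripper": 40},{"twist": [0,0,-0.1],"dp": [0,0,0],"gripper": 40},{"twist": [0,0,-0.1],"dp": [0,0,-0.1],"gripper": 40},{"twist": [0,0,-0.05],"dp": [0,0,0],"gripper": 40},{"twist": [0,0,0],"dp": [0,0,0],"gripper": 40}]'

```text
time_s: 13.58
tcp_pos: [0.5957, -0.3672, 0.112]
eef_rot: [-0.0, 0.368, 0.93, 0.0]
wrist_force: [-1.7, 5.4, 6.7]
finger_gap: 0.542
```

```bash
python3 st.py; python3 - <<'E'
from h import *
p,d=vision.grab_frame("wrist");cv2.imwrite("pics/w8.png",p)
a=[cv2.resize(cv2.imread(f"pics/{n}.png")[230:350,250:380],None,fx=3,fy=3,interpolation=cv2.INTER_CUBIC) for n in("w7","w8")]
cv2.imwrite("pics/cmp2.png",np.hstack(a))
E
```

```text
q6 0.20047722628243989 q1 -0.5526449043209805 yaw 2.3884704492711113 [ 0.59569739 -0.36720624  0.11200196] 13.5833 [-1.65363352  5.36483136  6.71627073] M [0.92494391 0.29644757 0.07048522] eff -0.9682328626513481 46.29166231497343
```

View pics/cmp2.png

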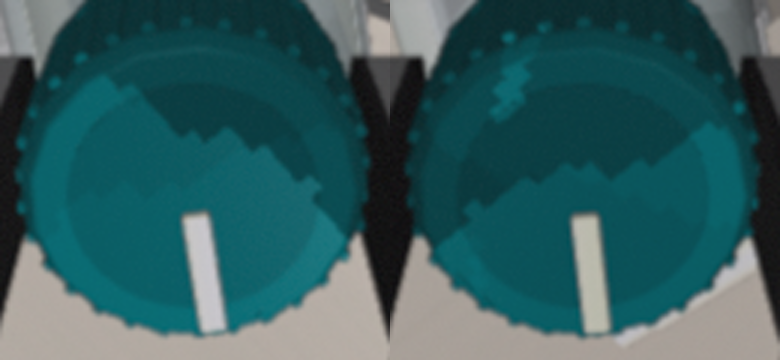

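View pics/w8.png

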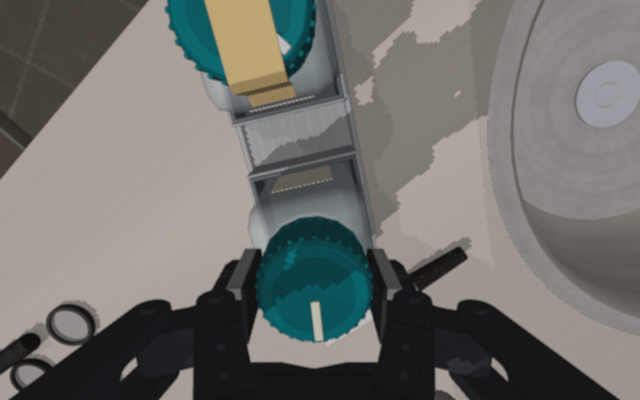

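```bash
python3 ln.py 314.3 301 319.3 341; python3 - <<'E'
from h import *
for n in ("w4","w5","w6","w7","w8"):
    p=cv2.imread(f"pics/{n}.png").astype(float)
    pts=[]
    for v in range(305,338):
        r=p[v,300:335,2]   # red: cap dark
        b=np.clip(r-70,0,None); b[:4]=0
        # region near line only
        k=np.argmax(np.convolve(b[:28],[1,1,1],'same')); s=slice(max(k-4,0),k+5)
        pts.append((v,(b[s]*np.arange(300+s.start,300+s.start+len(b[s]))).sum()/b[s].sum()))
    a=np.array(pts); f=np.polyfit(a[:,0],a[:,1],1); print(n,f, np.degrees(np.arctan(f[0])), np.std(a[:,1]-np.polyval(f,a[:,0])), np.polyval(f,[302,340]))
E
```

```text
[ 0.59872005 -0.37057995  0.1355    ] [ 0.6136188  -0.38177153  0.1355    ] line deg -36.91297807384924
w4 [9.78703361e-02 2.83438984e+02] 5.5897552109629665 0.3492128085362187 [312.99582508 316.71489785]
w5 [9.03185114e-02 2.86945245e+02] 5.160866771569443 0.4059270136905617 [314.22143575 317.65353919]
w6 [8.92535008e-02 2.87547906e+02] 5.1003341468277625 0.31972938139761636 [314.50246292 317.89409595]
w7 [1.54624403e-01 2.68261647e+02] 8.789716536072818 0.3599654259611264 [314.95821642 320.83394372]
w8 [1.14644422e-01 2.79330587e+02] 6.540088390927918 0.2584556143934908 [313.9532022  318.30969023]
```

Emit:
drive_tool --commands '[{"twist": [0,0,-0.05],"dp": [0,0,-0.1],"gripper": 40},{"twist": [0,0,-0.04],"dp": [0,0,0],"gripper": 40},{"twist": [0,0,0],"dp": [0,0,0],"gripper": 40},{"twist": [0,0,0],"dp": [0,0,0],"gripper": 40}]'

```text
time_s: 13.97
tcp_pos: [0.5956, -0.3672, 0.112]
eef_rot: [-0.0, 0.327, 0.945, 0.0]
wrist_force: [-1.8, 4.1, 7.6]
finger_gap: 0.544
```

```bash
python3 st.py; python3 - <<'E'
from h import *
c=vision.get_calibration("wrist");T9=c["extrinsics"];K=c["camera_matrix"]
p,d=vision.grab_frame("wrist");cv2.imwrite("pics/w9.png",p)
from scipy.spatial.transform import Rotation as R
fits={}
for n in ("w4","w7","w8","w9"):
    p=cv2.imread(f"pics/{n}.png").astype(float);pts=[]
    for v in range(305,338):
        r=p[v,300:335,2];b=np.clip(r-70,0,None);b[:4]=0
        k=np.argmax(np.convolve(b[:28],[1,1,1],'same'));s=slice(max(k-4,0),k+5)
        pts.append((v,(b[s]*np.arange(300+s.start,300+s.start+len(b[s]))).sum()/b[s].sum()))
    a=np.array(pts);f=np.polyfit(a[:,0],a[:,1],1)
    def up(u,v,z=.136):
        r=T9[:3,:3]@np.array([(u-K[0,2])/K[0,0],(v-K[1,2])/K[1,1],1]);return T9[:3,3]+r*(z-T9[2,3])/r[2]
    A,B=up(np.polyval(f,305),305),up(np.polyval(f,338),338)
    print(n,'as if at current pose: deg',np.degrees(np.arctan2(B[1]-A[1],B[0]-A[0])))
E
```

```text
q6 0.11350178378405057 q1 -0.5526752228600961 yaw 2.475415567317051 [ 0.59564328 -0.36724558  0.11203916] 13.9667 [-1.7519251   4.07149137  7.5988703 ] M [0.90143873 0.36263047 0.13179688] eff -0.01729898387566209 46.45860126838293
w4 as if at current pose: deg -33.21562689462491
w7 as if at current pose: deg -30.305988015999862
w8 as if at current pose: deg -32.3347523645445
w9 as if at current pose: deg -31.953337341407487
```

View pics/w9.png

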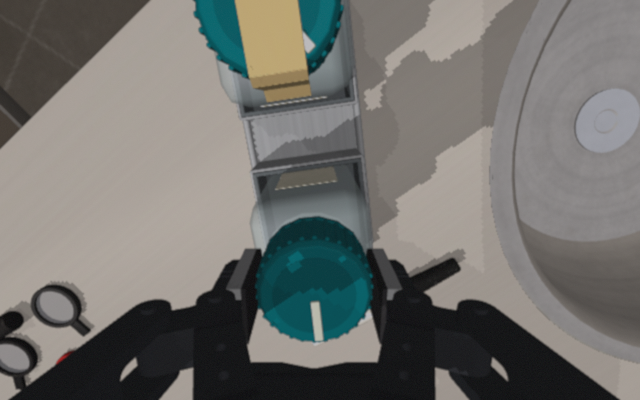

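Emit:
drive_tool --commands '[{"twist": [0,0,0],"dp": [0,0,0],"gripper": 40},{"twist": [0,0,0],"dp": [0,0,0],"gripper": 40},{"twist": [0,0,0],"dp": [0,0,0],"gripper": 40},{"twist": [0,0,0],"dp": [0,0,0],"gripper": 40}]'

```text
time_s: 14.35
tcp_pos: [0.5957, -0.3673, 0.1121]
eef_rot: [-0.0, 0.327, 0.945, 0.0]
wrist_force: [-1.4, 4.5, 7.0]
finger_gap: 0.544
```

```bash
python3 st.py; python3 -c "
from station import env
print(env.hand_in())"; python3 st.py
```

```text
q6 0.11367790139012332 q1 -0.5526821785068242 yaw 2.4752325043241634 [ 0.59565072 -0.36725102  0.11205212] 14.35 [-1.42093164  4.4581756   7.01573283] M [0.91214721 0.35878918 0.10584605] eff 0.11809615418314934 46.47578426546265
the job is handed in; nothing more can be done
None
the job is handed in; nothing more can be done
```

The bottle is pressed home, its cap is screwed to the stop and backed off a quarter turn. I handed the job in at 14.4 s with the gripper still holding the cap. No verdict was reported.

- **Pressing down:** I pushed the cap top with shut fingers. It stopped hard at about 0.138 m, and the force rose to 19 N with no further travel. That matches the height I had predicted for a fully seated bottle.
- **Screwing home:** One grasp at 50 N turned the cap about 3.9 rad clockwise. At the stop the moment jumped to about 1.5 N m, against about 0.12 N m of normal thread drag. The index line also shifted about 3° against the fingers there, so the cap had bottomed out.
- **Backing off:** The tool turned back 91.6°. Allowing for about 1.7° of movement between cap and fingers, seen in the wrist pictures, the cap itself backed off about 90°.
- **Final state:** The tool was still, with the grip closed on the cap and about 7 N pressing down.

**Disagreement:** My absolute readings of the line's direction were about 2° off what the carrier's direction predicts, at the stop and at the end. I relied on the turn measured from the stop instead.

The last wrist picture showed the taped bottle where it had been. I did not check the other items with a separate picture at the end.

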